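Pin the serving board to its foot

TASK

The round serving board sits a little off-centre on its foot. Take the wooden pin with the tapered point out of the stand and drive it straight down through the board into the foot, so that it pulls the two holes into line, until its collar lies flush on the board, then let go. Let the pin shift the board, do not push the board with the fingers; leave the blunt pestle in the stand.

Things in the scene. Friction and masses are not known exactly. Their poses are not given: they have to be found in the camera images.
- pin: Wooden tapered pin hanging upright by its collar in either hole (96 mm apart) of a 90x200x85 mm wooden stand. Origin: centre of its tip (lower end), z up. Cone from 8 mm diameter at the tip to 40 mm at z = 42 mm, straight 40 mm up to the collar (56 mm diameter, z = 70 to 78 mm), then a plain straight round grip of 28 mm diameter to z = 135 mm. 0.14 kg. Tip hangs 15 mm above the worktop.
- pestle: Blunt wooden pestle in the stand's other hole, to be left alone: 40 mm straight cylinder below, 56 mm collar, thin 20 mm neck and a 40 mm ball on top (the pin has no ball). Origin: centre of its lower end, z up; top at z = 142 mm.
- board: Round wooden serving board, 200 mm diameter, 20 mm thick, 5 mm high rim at its edge, a 44 mm through hole in its centre, 0.7 kg. It lies loose on the foot, its hole 8 to 12 mm off the foot's in any direction. Origin: centre of the hole, on the underside, z up; upper face at z = 20 mm.
- foot: Round wooden foot under the board, 150 mm diameter below, 120 mm at its top, 54 mm high, 1.3 kg, loose on the worktop, a 44 mm through hole in its centre. Origin: centre of the hole at worktop level, z up. A pin lowered along the foot's axis enters both holes and its waxed cone shifts the board (under 15 N); fully home its collar's underside is 74 mm above this origin, its tip 4 mm.
- pin_collar (a point): Centre of the underside of the pin's collar, 70 mm above the pin's tip along the pin.
Not all that is in view belongs to the job. What is shaped like the pin but red is not meant.

How it is judged:
At the end, for the whole second after the job is handed in: The pin is released and at rest, upright within 10 degrees, through the board into the foot, its collar within 5 mm of the board's face; the board's hole is within 6 mm of the foot's, both lie flat, the foot stands on the worktop, and the pestle is within 30 mm of where it was (z of pin_collar in the frame of foot between 0.069 and 0.079 m and horizontal distance between pin_collar and foot below 0.01 m and horizontal distance between board and foot below 0.006 m and angle between pin's own z axis and vertical below 0.17 rad and angle between each of board, foot's own z axis and vertical below 0.1 rad and height (world z) of foot below 0.01 m and linear speed of pin below 0.02 m/s and distance of pestle from where it was at the start of the episode below 0.03 m); the robot touches nothing.
It fails at once if the fingers push the board itself (contact force between the fingers and board above 3 N).
It fails at once if the pestle is taken out or knocked about (distance of pestle from where it was at the start of the episode above 0.03 m).
It also fails if it takes over 43 s, if anything falls off the work surface, if the arm or the gripper's body presses on something with over 40 N, if the wrist force passes 120 N, or if a joint passes its speed limit or range.

ROBOT

A 6-joint arm with a two-finger parallel gripper is mounted at the origin on a cart in front of the work surface, level with it; the furniture and walls round the work are solid. World frame = base frame: x ahead of the robot, y to its left, z up, the work surface at z = 0. Lengths are in m, angles in rad, forces in N, time in s.
With the tool pointing down it reaches from about 0.225 to 0.875 m from the base axis. Payload 3.4 kg.
Tool frame: the origin (TCP) lies midway between the tips of the shut fingers; the grasp point (between the pads) lies 19 mm behind it; z points along the fingers, y is the line along which they close (so a half turn about z gives the same grasp; the last joint's range is limited). The gripper opens to 85 mm and grips with 20 to 120 N. Pads are 22 mm wide; open, the fingers measure 114 mm over their backs; the gripper's body (76 mm by 85 mm) begins 54 mm behind the grasp point. The pads swing forward as they close: fully open they stand 13 mm farther back than shut.
Start: joints at [1.047, 0.276, 1.505, -0, 1.361, -0.121], TCP at [0.225, 0.529, 0.231] pointing down, gripper open.
Joint ranges: [-2.89, 2.89], [-0.75, 2.08], [0.22, 2.7], [-1.18, 4.32], [0.11, 2.71], [-2.7, 2.7]. Speed limits (rad/s): [2.57, 2.57, 3.14, 3.14, 3.14, 3.14].

INTERFACE

Orientations are given as a rotation vector (axis times angle).
In Python, from rig import env gives the robot as it stands.
- The arm moves only by the tool servo_tool, never from a script. Its argument "motion" is a list of rows, each a list of 7 numbers: the closure, from 0 (fully open) to 1 (shut), then the shift along the tool's x, y, z in m, then the turn, a rotation vector about the tool's x, y, z in rad. In form: [[grip, dx, dy, dz, ax, ay, az], ...]. A call has 1 to 12 rows; each row is the pose to reach, as a shift and turn from the pose commanded when the call began, along the tool's axes at that moment; what a row does not reach only later rows make up. A row lasts 1/12 s, in which the tool goes at most 41.7 mm and 7.16 degrees, less where a joint would pass 70% of its speed; a pose out of reach is approached as far as the arm can. A call with a gripper value outside its range is refused whole. The fingers move at their own pace and stop on an object; "squeeze" is the grip in N (left out, the last holds). Time passes only in rows, so rows that repeat a pose let the fingers close. It gives the time, the measured TCP pose, the force, the opening and the grip force at its end, in the units of the state.
- env.observe(): the state, without advancing time (a new reading comes with each control period).
- env.read_camera(name): name is "scene" or "top" or "wrist"; returns the picture (384x512x3 uint8, red, green, blue); there is no depth.
- env.camera_model(name): a dict with "fovy" (degrees; the focal length in pixels is half the picture's height over the tangent of half this angle, whatever the lens; pixels are square), "cx", "cy" (the principal point, pixels), "camera_from_world" (4x4, takes a point from world to camera coordinates). Camera axes: x right, y down, z forward; pixel columns grow to the right and rows downward; lengths in m; the calibration is good to about 2 mm. A picture is of the moment at which its call begins: read the wrist's pose just before it. camera_model takes no time and is no camera call; for the wrist camera it gives the pose at the moment of the call.
- env.hand_in(): hands the job in; it is judged then, once.
Trained networks look in the newest picture that a camera, given by its name, has taken for a name from the list of things; names that differ only in an ending like _2 or _b are one class to them, and where a whole thing is asked for, a point or a joint stands for the part that bears it (a point fixed in the world has none). Each returns a list of dicts, best first, with "p" (0 to 1); they miss things now and then, are a little off and sometimes report something else, mostly with a low value. They report only what shows in the picture. A call takes as long as a camera call. They do not tell look-alikes from the thing itself.
- env.search_frame(camera, name): "box" ([left, top, right, bottom] in pixels, round what is visible of it).
- env.spot_point(camera, name): "point" ([column, row] in pixels: a listed point, or the origin of a listed thing).
The state is a dict: "clock": time; "qpos": joint angles; "qvel": joint speeds; "joint_torque": joint torques, N m; "position": TCP position; "tcp_rot": TCP orientation; "wrist_force": force on the tool from outside, world axes, zero at the start; "wrist_torque": the same for the moment, N m; "finger_gap": opening from 0.0 (shut) to 1.0 (fully open); "gripper_force": force on a finger pad.
Only numpy, scipy, OpenCV 4.12 (cv2) and the standard library are available. Lean on these libraries where they do the work, as an engineer would, in place of code of your own. Each camera call takes 0.05 s, during which the arm holds its last target. There are 200 camera calls.

## Working session

There is one attempt and no reset: what is moved stays moved. The work goes in short steps, Python scripts to look and compute and a tool call to move; the robot and the scene stay as the last step left them, time stands still between calls to the robot, and variables do not carry over. Pictures are saved under pics/ and viewed, at most 10 in all, crops included, and the job is handed in when it is done.

Besides the shell and the picture viewer there is one more tool, called after "Request:" as a command line: name --pt "numbers of a row" for each row, then --argument value for the rest. servo_tool: Moves the arm, as the interface text tells. Its arguments: {"type":"object","properties":{"motion":{"type":"array"},"squeeze":{"type":"number"}},"required":["motion"]}

```bash
mkdir -p pics; ls; cat > h.py <<'E'
import numpy as np, cv2
from rig import env
from scipy.spatial.transform import Rotation as R
def ray(cam,px,z,m=None):
    m=m or env.camera_model(cam); f=192/np.tan(np.radians(m["fovy"])/2)
    T=np.linalg.inv(np.array(m["camera_from_world"])); d=T[:3,:3]@np.array([(px[0]-m["cx"])/f,(px[1]-m["cy"])/f,1]); o=T[:3,3]
    return (o+d*(z-o[2])/d[2])
def proj(cam,P,m=None):
    m=m or env.camera_model(cam); f=192/np.tan(np.radians(m["fovy"])/2)
    p=np.array(m["camera_from_world"])@np.append(P,1); return np.round([m["cx"]+f*p[0]/p[2],m["cy"]+f*p[1]/p[2]],1)
def save(cam,name,):
    im=env.read_camera(cam); cv2.imwrite("pics/"+name+".png",im[:,:,::-1]); return im
E
python3 - <<'E'
from h import *
a=save("scene","s0");b=save("top","t0")
cv2.imwrite("pics/st0.png",np.vstack([a,b])[:,:,::-1][:, :] if 0 else cv2.resize(np.hstack([a,b])[:,:,::-1],(800,300)))
for c in("scene","top"):
    m=env.camera_model(c);print(c,m["fovy"],m["cx"],m["cy"],np.round(np.linalg.inv(m["camera_from_world"])[:3,3],3))
    for n in("pin","pestle","board","foot","pin_collar"):
        print(n,[(np.round(d["box"]),round(d["p"],2)) for d in env.search_frame(c,n)[:3]] , [(np.round(d["point"],1),round(d["p"],2)) for d in env.spot_point(c,n)[:3]])
print(env.observe())
E
```

```text
pics
scene 52.59877571718534 250.97065741701547 195.17569143477047 [-0.162 -0.373  0.573]
pin [(array([247., 163., 272., 216.]), 0.88), (array([290., 174., 318., 233.]), 0.63)] [(array([257.4, 212.9]), 0.57), (array([298.8, 229. ]), 0.56)]
pestle [(array([331., 187., 361., 251.]), 0.83)] [(array([342.7, 243.4]), 0.86), (array([297.1, 227.3]), 0.23)]
board [(array([128., 146., 210., 196.]), 0.72)] [(array([170.7, 172.6]), 0.82)]
foot [(array([150., 186., 201., 202.]), 0.8), (array([289., 179., 314., 230.]), 0.42)] [(array([176.9, 189.3]), 0.61)]
pin_collar [(array([288., 180., 314., 230.]), 0.91), (array([246., 160., 273., 213.]), 0.6)] [(array([303. , 207.7]), 0.91), (array([255.9, 189.3]), 0.56)]
top 55.103444300907334 260.6831520428605 188.11780962747181 [ 0.383 -0.028  0.972]
pin [(array([307., 176., 332., 194.]), 0.91), (array([260., 166., 280., 188.]), 0.82)] [(array([271.1, 178.7]), 0.96), (array([312.3, 188.1]), 0.92)]
pestle [(array([348., 174., 374., 194.]), 0.67)] [(array([349.6, 187.1]), 0.72), (array([314.4, 184.6]), 0.69)]
board [(array([131., 142., 216., 225.]), 0.66)] 
[... 324 characters left out ...]
172.6]), 0.76)]
{'clock': 1.1, 'qpos': array([ 1.04700959e+00,  2.75909298e-01,  1.50488970e+00,  8.75371152e-07,
        1.36071381e+00, -1.20989894e-01]), 'qvel': array([-0.00021272,  0.0001531 , -0.00043511,  0.00087178, -0.00121254,
        0.00039392]), 'joint_torque': array([-1.59286512e-03, -4.16682851e+01, -2.46102959e+01, -5.74197420e-04,
        1.83661878e-04, -2.07826332e-05]), 'position': array([0.22541233, 0.52901165, 0.23132682]), 'tcp_rot': array([6.28438573e-01, 3.07807009e+00, 1.19382662e-04]), 'wrist_force': array([-0.49151311, -0.31713248, -0.25471182]), 'wrist_torque': array([ 0.01509397, -0.01801467,  0.0015581 ]), 'gripper_force': 0.0, 'finger_gap': 0.9983193023187421}
```

View pics/t0.png

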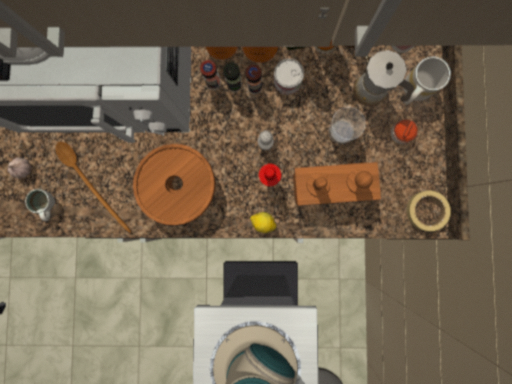

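View pics/s0.png

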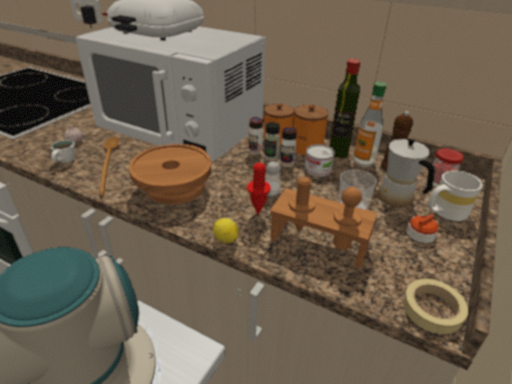

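The top view shows three candidates: a red pin look-alike at (270,175), outside the stand and so not meant; a plain-gripped wooden pin in the stand's left hole at (320,184); and the ball-topped pestle in the right hole at (362,181). The board is at (174,184). I'll confirm with one enlarged crop and compute positions.

```bash
python3 - <<'E'
from h import *
t=cv2.imread("pics/t0.png");s=cv2.imread("pics/s0.png")
a=cv2.resize(t[150:220,290:390],(400,280),interpolation=3);b=cv2.resize(s[160:265,225:375],(400,280),interpolation=3)
c=cv2.resize(t[135:235,125:225],(400,400),interpolation=3)[:300]
d=cv2.resize(s[140:215,120:220],(400,300),interpolation=3)
cv2.imwrite("pics/crop.png",np.vstack([np.hstack([a,b]),np.hstack([c,d])]))
print("board hole top z.074",ray("top",(174,184),.074),"scene",ray("scene",(171,165),.074))
print("pin top z.15 ",ray("top",(320,184),.15),"collar z.085",ray("scene",(303,207.7),.085),ray("top",(320,184.3),.085))
print("pin tip z.015",ray("top",(312.3,188.1),.015),ray("scene",(298.8,229),.015))
print("pestle tip",ray("top",(349.6,187.1),.015),ray("scene",(342.7,243.4),.015))
for c in [(295,168),(380,164),(380,200),(297,205)]: print(ray("top",c,.085))
print(R.from_rotvec(env.observe()["tcp_rot"]).as_matrix().round(3))
m=env.camera_model("wrist");print(m["fovy"],m["cx"],m["cy"],np.array(m["camera_from_world"]).round(3))
for c in ("top","scene"): print(c, proj(c,[.4,.2,.074]))
E
```

```text
board hole top z.074 [0.46326452 0.19902317 0.074     ] scene [0.45949415 0.19449636 0.074     ]
pin top z.15  [ 0.45611594 -0.14796186  0.15      ] collar z.085 [ 0.45277298 -0.15917126  0.085     ] [ 0.46113317 -0.15744696  0.085     ]
pin tip z.015 [ 0.45735839 -0.14755636  0.015     ] [ 0.46444179 -0.15135059  0.015     ]
pestle tip [ 0.45986503 -0.24433268  0.015     ] [ 0.46900562 -0.25054976  0.015     ]
[ 0.50086857 -0.09747111  0.085     ]
[ 0.51022233 -0.30276244  0.085     ]
[ 0.42314816 -0.30061073  0.085     ]
[ 0.41122302 -0.10164561  0.085     ]
[[-0.92   0.392  0.   ]
 [ 0.392  0.92   0.   ]
 [-0.     0.    -1.   ]]
71.18232583825265 257.75932371825365 191.8422650357535 [[ 0.392  0.92  -0.    -0.575]
 [ 0.881 -0.375  0.288 -0.039]
 [ 0.265 -0.113 -0.958  0.379]
 [ 0.     0.     0.     1.   ]]
top [173.1 209.8]
scene [153.  175.6]
```

View pics/crop.png

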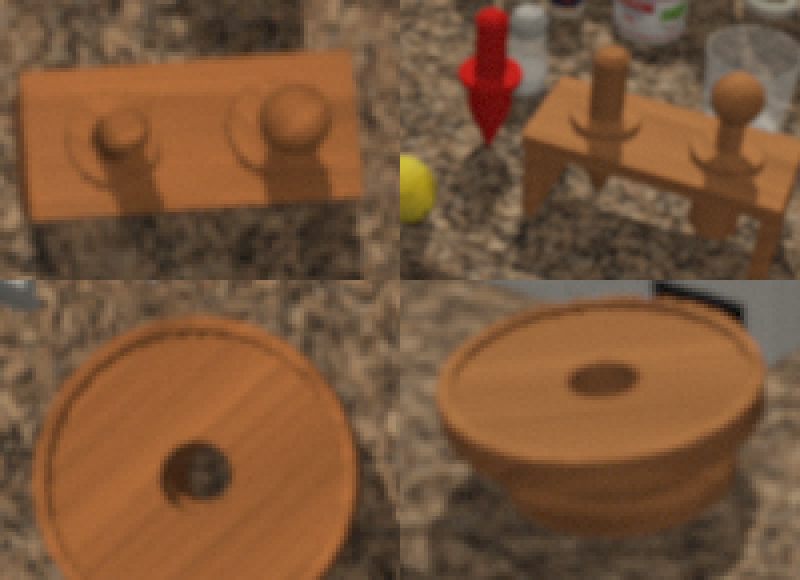

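The crop confirms it: the wooden pin with the tapered point and plain grip is in the left hole at top (320,184). The pestle with the ball is in the right hole, and the red one stands outside. Before moving I'll check clearance to the microwave handle.

```bash
python3 - <<'E'
from h import *
for z in (.08,.15,.2): print(z,[ray("top",p,z).round(3) for p in [(150,128),(142,115),(190,130),(190,95),(25,128)]])
E
```

```text
0.08 [array([0.602, 0.26 , 0.08 ]), array([0.635, 0.28 , 0.08 ]), array([0.596, 0.16 , 0.08 ]), array([0.685, 0.162, 0.08 ]), array([0.603, 0.572, 0.08 ])]
0.15 [array([0.585, 0.237, 0.15 ]), array([0.615, 0.256, 0.15 ]), array([0.58 , 0.146, 0.15 ]), array([0.661, 0.147, 0.15 ]), array([0.586, 0.525, 0.15 ])]
0.2 [array([0.572, 0.221, 0.2  ]), array([0.601, 0.239, 0.2  ]), array([0.568, 0.135, 0.2  ]), array([0.644, 0.136, 0.2  ]), array([0.573, 0.491, 0.2  ])]
```

Request:
servo_tool --pt "0 -0.03 -0.022 0.0 0 0 0.1" --pt "0 -0.064 -0.047 0.01 0 0 0.2" --pt "0 -0.098 -0.072 0.02 0 0 0.3" --pt "0 -0.132 -0.097 0.02 0 0 0.42" --pt "0 -0.166 -0.122 0.02 0 0 0.54" --pt "0 -0.2 -0.147 0.02 0 0 0.66" --pt "0 -0.234 -0.172 0.02 0 0 0.78" --pt "0 -0.268 -0.197 0.02 0 0 0.9" --pt "0 -0.302 -0.222 0.02 0 0 1.02" --pt "0 -0.335 -0.247 0.02 0 0 1.13" --pt "0 -0.36 -0.266 0.02 0 0 1.168" --pt "0 -0.375 -0.277 0.02 0 0 1.168"

```text
clock: 2.1
position: [0.464, 0.1234, 0.2116]
tcp_rot: [2.224, 2.215, 0.0]
wrist_force: [0.4, 0.1, 0.2]
finger_gap: 0.998
gripper_force: 0.0
```

Request:
servo_tool --pt "0 0 0 0 0 0 0" --pt "0 0 0 0 0 0 0"

```text
clock: 2.27
position: [0.4621, 0.1265, 0.2112]
tcp_rot: [-2.224, -2.218, -0.0]
wrist_force: [-1.3, 0.1, -0.3]
finger_gap: 0.996
gripper_force: 0.0
```

```bash
python3 - <<'E'
from h import *
o=env.observe();print(o["position"],o["clock"])
m=env.camera_model("wrist"); import pickle; im=save("wrist","w1"); pickle.dump(m,open("w1.pkl","wb"))
for n in("board","foot"):
    for d in env.spot_point("wrist",n)[:2]:
        z=.054 if n=="board" else 0
        print(n,np.round(d["point"],1),round(d["p"],2),ray("wrist",d["point"],z,m).round(4))
c=proj("wrist",[.46,.197,.074],m); print(c,np.linalg.inv(m["camera_from_world"])[:3,3])
x,y=int(c[0]),int(c[1]); print("crop origin",x-60,max(y-50,0))
y0=max(y-50,0)
cv2.imwrite("pics/w1c.png",np.hstack([cv2.resize(im[y0:y0+100,x-60:x+60],(600,500),interpolation=3),])[:,:,::-1])
E
```

```text
[0.46207241 0.12654106 0.21123538] 2.2667
[254.6 113.9] [0.46324872 0.19954505 0.35394034]
crop origin 194 63
```

View pics/w1.png

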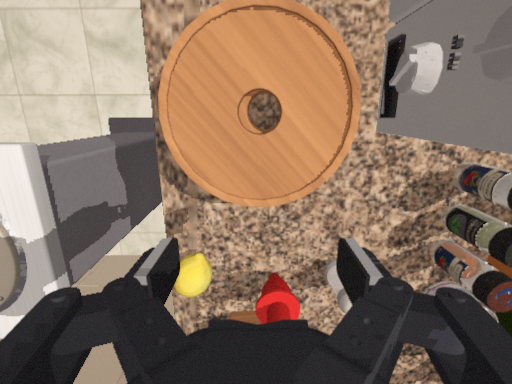

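View pics/w1c.png

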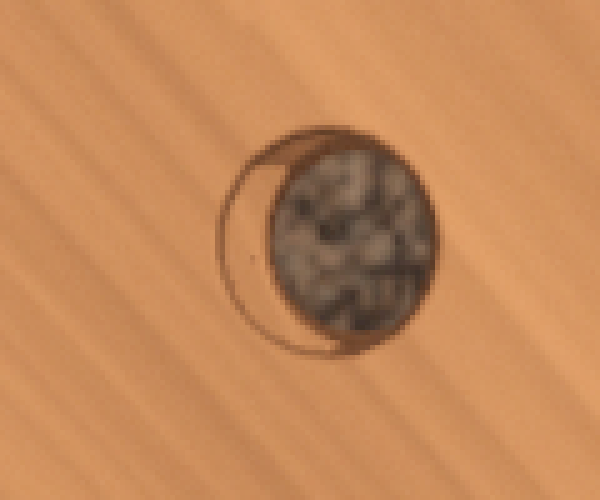

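The close view shows the board hole ellipse centred at about (259.8,111.4). Inside it, the foot's top face shows as a light crescent on the left, with the granite seen through the foot hole centred at about (266,110.6). Next I'll fit the circles.

```bash
python3 - <<'E'
from h import *
import pickle; from scipy.optimize import least_squares
m=pickle.load(open("w1.pkl","rb")); im=cv2.imread("pics/w1.png")
full=lambda P:[((x+.0)/5+194-.4,y/5+63-.4) for x,y in P]
def fit(P,z):
    W=np.array([ray("wrist",p,z,m)[:2] for p in full(P)])
    s=least_squares(lambda c:np.hypot(*(W-c).T)-.022,W.mean(0)); return s.x.round(4),(s.fun*1e3).round(1)
print("board",fit([(218,240),(440,240),(329,127),(329,357),(250,165),(250,325)],.074))
print("foot top",fit([(268,215),(265,245),(275,280),(295,312)],.054))
print("foot bot",fit([(272,245),(290,190),(320,155),(350,145),(355,332),(285,285)],0))
# gray profile: rows through hole
g=cv2.cvtColor(im,cv2.COLOR_BGR2HSV)[:,:,1]
for r in (103,107,111,115,119): print(r,g[r,234:286])
E
```

```text
board (array([0.4648, 0.1991]), array([ 0.2,  0.2,  0.2, -0.2, -0.3,  0.3]))
foot top (array([0.4733, 0.2006]), array([-0.1,  0.2, -0.1,  0. ]))
foot bot (array([0.473 , 0.2004]), array([ 0.3, -0.7,  0.6,  0.7,  0.7, -0. ]))
103 [142 141 142 144 146 144 141 136 137 142 139 143 138 138 151 163 113  99
  99  85  99 102  86  95  93 102 107  98  94  89  93  93  87  96  90  99
  92  96  91  97 101  95  94 100 129 146 145 138 137 140 139 136]
107 [144 141 143 147 150 141 140 141 140 140 138 141 144 149 143 102  95  97
  98 102  94  99  95  92  83  92  98  89  86  72  76  80  82  86  88  97
 103 102  91  94  88  95  94  91  90 115 142 143 139 138 137 137]
111 [141 139 140 147 149 142 141 141 142 141 139 140 143 147 121  95  94  96
 101 100  99  95  97  96  98  99  97  86  78  88  83  84  90  86  85  86
  84  86  87  90  87  83  87  89  92  96 141 145 145 140 140 135]
115 [140 139 140 143 147 140 142 139 141 139 141 139 138 150 147  98  82  88
  83  89  96  96 103  99  96  94  98  94  93  91 102  92  98  95  91  88
  84  78  81  75  83  85  95  95 102 119 147 144 142 140 137 139]
119 [140 139 139 136 141 146 146 145 138 141 140 142 142 135 144 149 124  99
 105  95 100 106  96 100 111 103 101  93  87  96  90  87  78  89  81  99
 101  97  95  90 101 104  99 100 134 131 147 140 136 138 139 142]
```

Request:
servo_tool --pt "0 -0.03 -0.001 0 0 0 0" --pt "0 -0.07 -0.002 0 0 0 0" --pt "0 -0.11 -0.003 0 0 0 0" --pt "0 -0.15 -0.004 0 0 0 0" --pt "0 -0.19 -0.005 0 0 0 0" --pt "0 -0.23 -0.005 0 0 0 0" --pt "0 -0.26 -0.005 0 0 0 0" --pt "0 -0.279 -0.005 0 0 0 0" --pt "0 -0.279 -0.005 0 0 0 0" --pt "0 -0.279 -0.005 0 0 0 0"

```text
clock: 3.25
position: [0.4568, -0.1511, 0.2112]
tcp_rot: [-2.221, -2.22, -0.001]
wrist_force: [-0.9, -0.2, 0.3]
finger_gap: 0.999
gripper_force: 0.0
```

```bash
python3 - <<'E'
from h import *
o=env.observe();print(o["position"],o["tcp_rot"],o["clock"])
m=env.camera_model("wrist"); im=save("wrist","w2"); import pickle; pickle.dump(m,open("w2.pkl","wb"))
for n,z in(("pin",.015),("pin_collar",.085),("pestle",.015)):
    for d in env.spot_point("wrist",n)[:2]:
        print(n,np.round(d["point"],1),round(d["p"],2),ray("wrist",d["point"],z,m).round(4))
print(proj("wrist",[.457,-.152,.15],m),proj("wrist",[.457,-.152,.093],m))
E
```

```text
[ 0.45679408 -0.15105711  0.21120617] [-2.22111894e+00 -2.22043672e+00 -1.06233947e-03] 3.25
pin [285.1  72.5] 0.73 [ 0.4895 -0.0347  0.015 ]
pin [260.3 169.2] 0.6 [ 0.461  -0.1493  0.015 ]
pin_collar [291.1  66.6] 0.94 [ 0.4883 -0.0387  0.085 ]
pin_collar [262.2 189.9] 0.93 [ 0.4624 -0.1566  0.085 ]
pestle [266. 238.] 0.85 [ 0.4692 -0.2467  0.015 ]
[256.9 207. ] [257.  187.7]
```

View pics/w2.png

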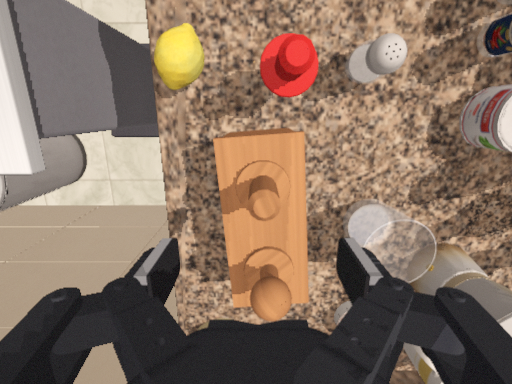

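```bash
python3 - <<'E'
from h import *
import pickle; m=pickle.load(open("w2.pkl","rb")); im=cv2.imread("pics/w2.png")
r=lambda p,z:ray("wrist",p,z,m).round(4)
print("grip top",r((265,206),.15),"collar",r((263,189),.093))
print("glass base",r((371,225),0),"rim left, centre",[(z,r((364,250),z)[:2],r((400,250),z)[:2]) for z in (.08,.1,.12)])
print("coffee pot left",[(z,r((412,275),z)[:2]) for z in (.1,.15,.2)])
cv2.imwrite("pics/w2c.png",cv2.resize(im[150:250,205:325],(720,600),interpolation=3))
E
```

```text
grip top [ 0.4636 -0.1512  0.15  ] collar [ 0.463  -0.1533  0.093 ]
glass base [ 0.6197 -0.2337  0.    ] rim left, centre [(0.08, array([ 0.5788, -0.2295]), array([ 0.6199, -0.2295])), (0.1, array([ 0.57  , -0.2184]), array([ 0.608 , -0.2184])), (0.12, array([ 0.5612, -0.2074]), array([ 0.5962, -0.2074]))]
coffee pot left [(0.1, array([ 0.6257, -0.2488])), (0.15, array([ 0.5927, -0.2152])), (0.2, array([ 0.5596, -0.1816]))]
```

View pics/w2c.png

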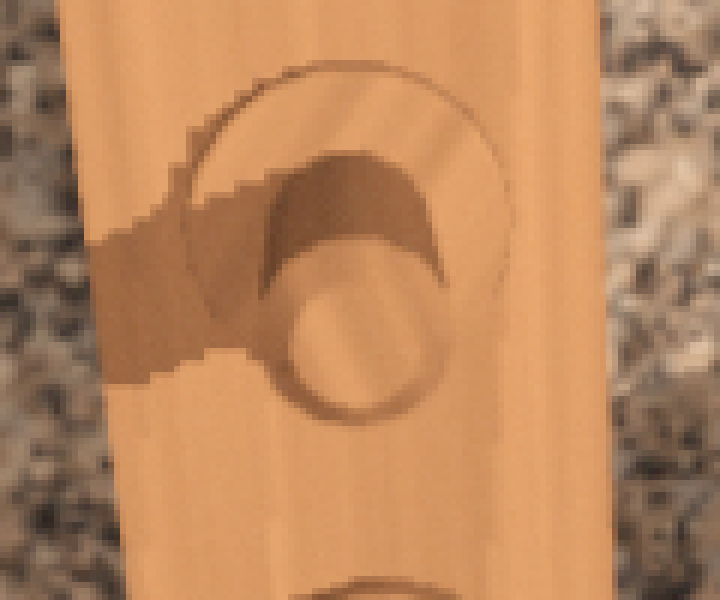

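Request:
servo_tool --pt "0 -0.001 0.0065 0 0 0 0" --pt "0 -0.001 0.0065 0.02 0 0 0" --pt "0 -0.001 0.0065 0.045 0 0 0" --pt "0 -0.001 0.0065 0.07 0 0 0" --pt "0 -0.001 0.0065 0.09 0 0 0" --pt "0 -0.001 0.0065 0.1 0 0 0" --pt "0 -0.001 0.0065 0.1 0 0 0" --pt "0 -0.001 0.0065 0.1 0 0 0"

```text
clock: 4.12
position: [0.4637, -0.1522, 0.1111]
tcp_rot: [-2.22, -2.222, 0.0]
wrist_force: [0.7, 0.1, 0.4]
finger_gap: 1.0
gripper_force: 0.0
```

Request:
servo_tool --pt "0.4 0 0 0 0 0 0" --pt "0.6 0 0 0 0 0 0" --pt "1 0 0 0 0 0 0" --pt "1 0 0 0 0 0 0" --pt "1 0 0 0 0 0 0" --pt "1 0 0 0 0 0 0" --pt "1 0 0 0 0 0 0" --pt "1 0 0 0 0 0 0" --pt "1 0 0 0 0 0 0" --pt "1 0 0 0 0 0 0" --squeeze 60

```text
clock: 4.95
position: [0.4634, -0.1529, 0.112]
tcp_rot: [2.221, 2.221, 0.0]
wrist_force: [-2.4, 0.3, 5.8]
finger_gap: 0.31
gripper_force: 58.9
```

Request:
servo_tool --pt "1 0 0 -0.01 0 0 0" --pt "1 0 0 -0.03 0 0 0" --pt "1 0 0 -0.055 0 0 0" --pt "1 0 0 -0.085 0 0 0" --pt "1 0 0 -0.115 0 0 0" --pt "1 0 0 -0.14 0 0 0" --pt "1 0 0 -0.155 0 0 0" --pt "1 0 0 -0.16 0 0 0" --pt "1 0 0 -0.16 0 0 0"

```text
clock: 5.7
position: [0.4638, -0.1531, 0.2721]
tcp_rot: [2.22, 2.22, 0.001]
wrist_force: [-0.4, 0.2, -1.4]
finger_gap: 0.314
gripper_force: 59.3
```

```bash
python3 - <<'E'
from h import *
o=env.observe();print(o["position"],o["tcp_rot"],o["wrist_force"],o["finger_gap"])
m=env.camera_model("wrist"); im=save("wrist","w3"); import pickle; pickle.dump(m,open("w3.pkl","wb"))
p=o["position"]
for h in (.0,-.096+.0): print(proj("wrist",p+[0,0,h],m))
E
```

```text
[ 0.4637728  -0.15306152  0.27210063] [2.22003937e+00 2.21984591e+00 1.36221025e-03] [-0.39581326  0.1657047  -1.41491856] 0.3140814724551769
[256.1 240.9]
[256.5 193. ]
```

View pics/w3.png

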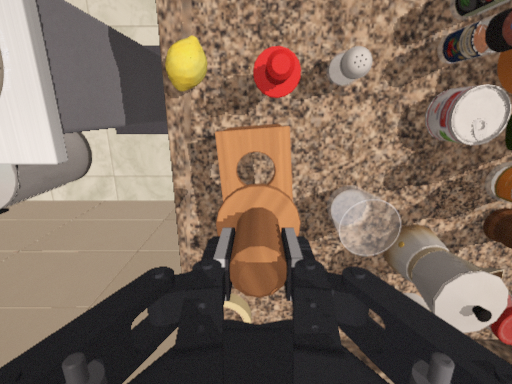

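```bash
python3 - <<'E'
from h import *
import pickle; m=pickle.load(open("w3.pkl","rb")); p=np.array([.46377,-.15306,.2721])
t=np.linspace(0,2*np.pi,73)
for dz in(-.018,-.026):
    q=np.array([proj("wrist",p+[.028*np.cos(a),.028*np.sin(a),dz],m) for a in t]); print(dz,q[:,0].min(),q[:,0].max(),q[:,1].min())
for dy in (.003,): print(proj("wrist",p+[0,.028+dy,-.022],m),proj("wrist",p+[0.003,.028,-.022],m))
im=cv2.imread("pics/w3.png"); g=cv2.cvtColor(im,cv2.COLOR_BGR2HSV)
print(im[176:194,258].tolist()); print(im[208,210:226,0],im[208,290:308,0],im[215,210:226,0],im[215,290:308,0])
E
```

```text
-0.018 213.2 299.1 186.8
-0.026 215.1 297.4 183.4
[256.1 180.5] [260.9 185.1]
[[122, 142, 170], [117, 138, 167], [118, 142, 170], [125, 151, 179], [133, 161, 188], [146, 174, 202], [142, 169, 199], [108, 137, 173], [69, 100, 146], [62, 94, 144], [76, 119, 174], [86, 133, 194], [87, 134, 196], [87, 134, 195], [87, 133, 194], [85, 131, 193], [85, 132, 193], [85, 131, 194]]
[98 83 59 63 67 65 65 72 71 60 65 85 95 93 95 96] [98 97 96 98 95 89 75 70 66 62 64 64 61 58 61 58 56 59] [60 62 68 64 47 54 67 61 82 95 95 92 94 95 96 92] [96 93 93 95 96 96 93 96 73 82 73 55 52 48 65 75 85 80]
```

Request:
servo_tool --pt "1 0.02 0.001 0 0 0 0" --pt "1 0.055 0.002 0 0 0 0" --pt "1 0.093 0.003 0 0 0 0" --pt "1 0.131 0.004 0 0 0 0" --pt "1 0.169 0.005 0 0 0 0" --pt "1 0.207 0.006 0 0 0 0" --pt "1 0.245 0.007 0 0 0 0" --pt "1 0.283 0.008 0 0 0 0" --pt "1 0.315 0.0082 0 0 0 0" --pt "1 0.34 0.0082 0 0 0 0" --pt "1 0.3535 0.0082 0.01 0 0 0" --pt "1 0.3535 0.0082 0.03 0 0 0"

```text
clock: 6.75
position: [0.472, 0.2041, 0.2408]
tcp_rot: [-2.217, -2.225, -0.005]
wrist_force: [1.0, 0.1, -2.2]
finger_gap: 0.306
gripper_force: 59.3
```

Request:
servo_tool --pt "1 0 0 0.025 0 0 0" --pt "1 0 0 0.035 0 0 0" --pt "1 0 0 0.035 0 0 0" --pt "1 0 0 0.035 0 0 0" --pt "1 0 0 0.035 0 0 0" --squeeze 90

```text
clock: 7.17
position: [0.4722, 0.2006, 0.2069]
tcp_rot: [2.222, 2.22, 0.002]
wrist_force: [0.4, 0.7, -1.2]
finger_gap: 0.303
gripper_force: 88.7
```

```bash
python3 - <<'E'
from h import *
o=env.observe();print(o["position"],o["tcp_rot"],o["wrist_force"],o["wrist_torque"],o["clock"])
a=save("scene","s4");b=save("wrist","w4")
s=cv2.resize(a[100:220,100:240],(420,360),interpolation=3); w=cv2.resize(b[90:290,180:340],(288,360),interpolation=3)
cv2.imwrite("pics/x4.png",np.hstack([s,w])[:,:,::-1])
E
```

```text
[0.47219215 0.20057537 0.2069205 ] [2.22179494e+00 2.22042419e+00 1.66129119e-03] [ 0.41685009  0.74728721 -1.20044435] [ 0.05965583  0.00419919 -0.03057329] 7.1667
```

View pics/x4.png

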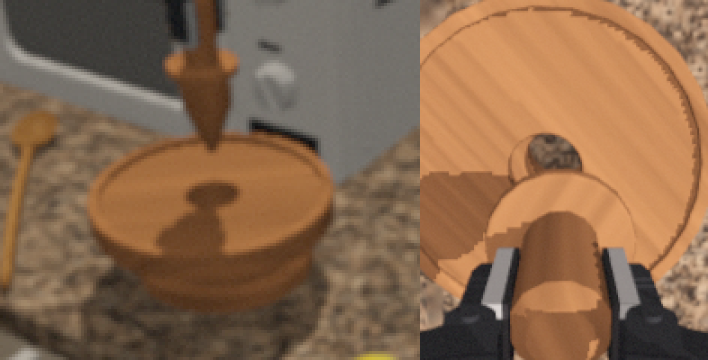

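The pin hangs upright above the hole in both views: scene crop (212,190) and wrist crop (550,150). I'll lower it.

Request:
servo_tool --pt "1 0 0 0.01 0 0 0" --pt "1 0 0 0.02 0 0 0" --pt "1 0 0 0.03 0 0 0" --pt "1 0 0 0.038 0 0 0" --pt "1 0 0 0.044 0 0 0" --pt "1 0 0 0.05 0 0 0" --pt "1 0 0 0.054 0 0 0" --pt "1 0 0 0.058 0 0 0" --pt "1 0 0 0.062 0 0 0" --pt "1 0 0 0.066 0 0 0" --pt "1 0 0 0.07 0 0 0"

```text
clock: 8.18
position: [0.4698, 0.2003, 0.1359]
tcp_rot: [-2.22, -2.22, 0.005]
wrist_force: [-4.3, -1.4, 1.3]
finger_gap: 0.305
gripper_force: 89.1
```

Request:
servo_tool --pt "1 0 0 0.003 0 0 0" --pt "1 0 0 0.006 0 0 0" --pt "1 0 0 0.009 0 0 0" --pt "1 0 0 0.012 0 0 0" --pt "1 0 0 0.015 0 0 0" --pt "1 0 0 0.018 0 0 0" --pt "1 0 0 0.018 0 0 0"

```text
clock: 8.77
position: [0.4714, 0.2007, 0.1175]
tcp_rot: [-2.221, -2.221, 0.001]
wrist_force: [-1.2, -0.5, -3.1]
finger_gap: 0.306
gripper_force: 88.8
```

Request:
servo_tool --pt "1 0 0 0.002 0 0 0" --pt "1 0 0 0.004 0 0 0" --pt "1 0 0 0.006 0 0 0" --pt "1 0 0 0.008 0 0 0" --pt "1 0 0 0.01 0 0 0" --pt "1 0 0 0.012 0 0 0" --pt "1 0 0 0.014 0 0 0" --pt "1 0 0 0.016 0 0 0" --pt "1 0 0 0.016 0 0 0"

```text
clock: 9.52
position: [0.4716, 0.2007, 0.1019]
tcp_rot: [2.221, 2.221, 0.0]
wrist_force: [-1.7, -0.0, -2.1]
finger_gap: 0.306
gripper_force: 88.8
```

Request:
servo_tool --pt "1 0 0 0.001 0 0 0" --pt "1 0 0 0.002 0 0 0" --pt "1 0 0 0.003 0 0 0" --pt "1 0 0 0.003 0 0 0" --pt "1 0 0 0.003 0 0 0"

```text
clock: 9.93
position: [0.4716, 0.2007, 0.1011]
tcp_rot: [2.221, 2.221, 0.002]
wrist_force: [-5.2, -1.7, 11.0]
finger_gap: 0.303
gripper_force: 90.4
```

Request:
servo_tool --pt "1 0 0 -0.002 0 0 0" --pt "0.5 0 0 -0.002 0 0 0" --pt "0.3 0 0 -0.002 0 0 0" --pt "0.1 0 0 -0.002 0 0 0" --pt "0 0 0 -0.002 0 0 0" --pt "0 0 0 -0.002 0 0 0" --pt "0 0 0 -0.002 0 0 0"

```text
clock: 10.52
position: [0.4718, 0.2008, 0.1012]
tcp_rot: [2.221, 2.221, 0.001]
wrist_force: [0.4, 0.9, -0.5]
finger_gap: 0.996
gripper_force: 0.0
```

Request:
servo_tool --pt "0 0 0 -0.01 0 0 0" --pt "0 0 0 -0.03 0 0 0" --pt "0 0 0 -0.06 0 0 0" --pt "0 0 0 -0.09 0 0 0" --pt "0 -0.02 0 -0.11 0 0 0" --pt "0 -0.05 0 -0.11 0 0 0" --pt "0 -0.08 0 -0.11 0 0 0" --pt "0 -0.1 0 -0.11 0 0 0" --pt "0 -0.1 0 -0.11 0 0 0" --pt "0 -0.1 0 -0.11 0 0 0"

```text
clock: 11.35
position: [0.4717, 0.1001, 0.2121]
tcp_rot: [2.224, 2.219, 0.002]
wrist_force: [1.0, -0.0, -0.3]
finger_gap: 0.998
gripper_force: 0.0
```

```bash
python3 - <<'E'
from h import *
o=env.observe();print(o["position"],o["wrist_force"],o["finger_gap"],o["clock"])
a=save("scene","s5");b=save("wrist","w5")
s=cv2.resize(a[100:220,100:240],(420,360),interpolation=3); w=cv2.resize(b[0:210,130:390],(372,300),interpolation=3); w=np.vstack([w,np.zeros((60,372,3),np.uint8)])
cv2.imwrite("pics/x5.png",np.hstack([s,w])[:,:,::-1])
E
```

```text
[0.47171587 0.10008632 0.21210118] [ 0.95917169 -0.01463331 -0.2990892 ] 0.9977223717532847 11.35
```

View pics/x5.png

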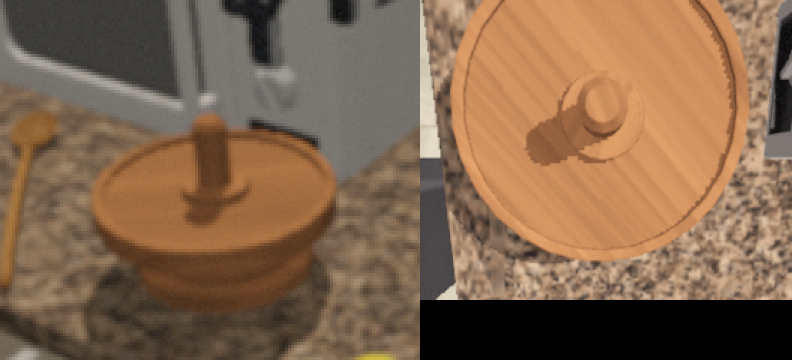

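The pin stands upright with its collar flush on the board (scene crop (213,190)), the board is flat, and the gripper is clear. I'm handing it in.

```bash
python3 -c "
from rig import env
print(env.hand_in())"
```

```text
the job is handed in; nothing more can be done
None
```

I drove the pin down through the board into the foot until its collar sat flush, then let go. The pestle stayed in the stand, and I handed the job in just after 11 s on the robot's clock; the hand-in gave no verdict.

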